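# Close the loaded conditioning unit and start it

## Task

Load the sample conditioning unit by pushing its open drawer fully home with your fingertips, then push the side-hinged lid down until it lies fully shut, and last press the green start button all the way down and let it up again. Nothing needs gripping: do not lift or tip the vials in the drawer, do not press the red button, and leave the other things on the table where they are.

Things in the scene. Friction and masses are not known exactly. Their poses are not given: they have to be found in the camera images.
- unit: Sample conditioning unit, fixed to the table: a white chamber 180 mm deep (its x), 170 mm wide (its y) and 95 mm high, open at the top and front. Origin at the centre of its underside on the table; x axis points from its front to its back (away from the robot), y to its left, z up. The drawer slides in through the front; the lid is hinged along the top of its left (+y) wall.
- drawer_front (a point): Middle of the upper edge of the blue drawer front's outer face, 95 mm above the table; moves with the drawer. The front is a plain upright panel 170 mm wide, 73 mm tall (22 to 95 mm above the table), 12 mm thick, without a handle. Its outer face looks along the unit's -x. When the drawer is home this face lies 102 mm in front of the unit's origin.
- drawer (a joint): Travel of the sample drawer in m: 0 = fully home, 0.09 = fully out (towards the unit's -x). Slides with about 1.5 N of friction plus light damping and stays where it is left.
- tray (a point): Centre of the drawer's inner floor, 26 mm above the table, moves with the drawer (axes as the unit's). The aluminium tray is 160 x 140 mm with walls 30 mm high and six open cells in which the vials stand.
- lid (a joint): Lid angle in rad: 0 = shut flat on the chamber, 1.57 = upright, 1.75 = leaning back at its stop. Stiff hinge: it stays at any angle and takes about 0.3 N m at most to push shut.
- lid_hinge (a point): Point on the lid's outer face at the hinge edge, midway along the hinge. The hinge axis runs along the unit's x at 85 mm to the unit's left (+y) of its origin and 96 mm above the table, 10 mm under this point when the lid is shut.
- lid_edge (a point): Middle of the lid's free edge on its outer face (the face that is on top when shut; it looks to the unit's left when the lid stands up). The lid is a grey plate 180 mm along the hinge, 170 mm from hinge to free edge, 10 mm thick, with a dark panel and a yellow stripe at the free edge on the outer face. Shut, this point is 106 mm above the table.
- start_top (a point): Centre of the top of the green start push button, 36 mm diameter, on a grey housing fixed to the table; pressed straight down.
- start (a joint): Travel of the green button in m: 0 = up, 0.006 = fully down (5 N); springs back.
- stop_top (a point): Centre of the top of the red stop push button, same size and kind as the green one; green and red may change places.
- stop (a joint): Travel of the red button in m: 0 = up, 0.006 = fully down.
- vial_a_mid (a point): Centre (half-way up) of a loose amber sample vial with black cap, 24 mm diameter, 46 mm tall, standing in a cell of the drawer tray; rides with the drawer.
- vial_b_mid (a point): Centre (half-way up) of a loose amber sample vial with black cap, 24 mm diameter, 46 mm tall, standing in a cell of the drawer tray; rides with the drawer.
- vial_c_mid (a point): Centre (half-way up) of a loose amber sample vial with black cap, 24 mm diameter, 46 mm tall, standing in a cell of the drawer tray; rides with the drawer.
- tub_mid (a point): Bystander: white lidded plastic tub, 72 mm diameter, 85 mm tall, loose; point half-way up its axis.
- bottle_mid (a point): Bystander: amber bottle with blue cap and paper label, 48 mm diameter, 120 mm tall, loose; point half-way up its axis.
- spindle_mid (a point): Bystander: steel plate-and-shaft measuring spindle standing on its 50 mm disc, 70 mm tall, loose; point half-way up its axis.
- beaker_mid (a point): Bystander: clear open beaker, 60 mm diameter, 75 mm tall, loose; point half-way up its axis.
- collar_mid (a point): Bystander: flat brass ring lying on the table, 56 mm outer diameter, 14 mm tall, loose; point half-way up its axis.
Not all that is in view belongs to the job. What is shaped like the part that bears stop_top but orange or purple is not meant.

How it is judged:
On the way, in this order (a step that is already met when the one before it is completed fails the run):
1. the drawer is fully home while the lid still stands open (value of joint drawer below 0.005 m and value of joint lid above 0.6 rad), for 0.2 s.
2. the lid is fully shut over the closed drawer (value of joint drawer below 0.005 m and value of joint lid below 0.05 rad), for 0.2 s.
3. the green start button is pressed down with drawer and lid shut (all of step 2 and value of joint start above 0.0045 m), for 0.05 s.
At the end, for the whole second after the job is handed in: Drawer within 5 mm of home, lid within 0.05 rad of shut, both buttons up again, the three vials upright (within 0.3 rad) on the tray floor (all of step 2 and value of joint each of start, stop below 0.002 m and angle between each of vial_a_mid, vial_b_mid, vial_c_mid's own z axis and vertical below 0.3 rad and z of each of vial_a_mid, vial_b_mid, vial_c_mid in the frame of tray below 0.03 m); the robot touches nothing.
It fails at once if a vial is lifted or tipped (angle between any of vial_a_mid, vial_b_mid, vial_c_mid's own z axis and vertical above 0.6 rad or z of any of vial_a_mid, vial_b_mid, vial_c_mid in the frame of tray above 0.038 m).
It fails at once if the red stop button is pressed (value of joint stop above 0.003 m).
It fails at once if the green button is pressed before drawer and lid are shut (value of joint start above 0.003 m and (value of joint drawer above 0.01 m or value of joint lid above 0.1 rad)).
It fails at once if a bystander is moved by more than 30 mm (distance of any of tub_mid, bottle_mid, spindle_mid, beaker_mid, collar_mid from where it was at the start of the episode above 0.03 m).
It also fails if it takes over 54 s, if anything falls off the work surface, if the arm or the gripper's body presses on something with over 40 N, if the wrist force passes 120 N, or if a joint passes its speed limit or range.

## Robot

A 7-joint arm with a two-finger parallel gripper is mounted at the origin on the work surface. World frame = base frame: x ahead of the robot, y to its left, z up, the work surface at z = 0. Lengths are in m, angles in rad, forces in N, time in s.
With the tool pointing down it reaches from about 0.425 to 0.925 m from the base axis. Payload 6.8 kg.
Tool frame: the origin (TCP) lies between the finger pads; the fingertips stand 14 mm ahead of it and the grasp point (between the pads) lies 5 mm behind it; z points along the fingers, y is the direction in which the jaws open and shut (so a half turn about z gives the same grasp; the last joint's range is limited). The gripper opens to 85 mm and grips with 20 to 120 N. Pads are 22 mm wide; open, the fingers measure 114 mm over their backs; the gripper's body (76 mm by 85 mm) begins 54 mm behind the grasp point. The pads swing forward as they close: fully open they stand 13 mm farther back than shut.
Start: joints at [1.097, 0.477, 0.022, 1.555, -0.011, 1.109, -0.083], TCP at [0.241, -0.63, 0.245] pointing down, gripper open.
Joint ranges: [-2.96, 2.96], [-0.34, 2.1], [-1.41, 1.46], [0.24, 2.44], [-1.37, 4.51], [0.17, 1.92], [-2.96, 2.96]. Speed limits (rad/s): [2.39, 2.39, 3.14, 3.14, 3.14, 3.14, 3.14].

## Interface

Orientations are given as a unit quaternion [w, x, y, z].
In Python, from station import bot gives the robot as it stands.
- The arm moves only by the shell command python3 -m crank 'ROWS' [FORCE]. ROWS is JSON, a list of rows, each a list of 3 entries, a list of its own where there are three numbers: the shift along the tool's x, y, z in m, then the turn, a rotation vector about the tool's x, y, z in degrees, then the finger opening in m, from 0 to 0.0854. A call has 1 to 10 rows; each row shifts and turns the commanded pose from where the row before left it, along the tool's axes as they then stand; what a row does not reach is not made up. A row lasts 1/8 s, in which the tool goes at most 62.5 mm and 10.7 degrees, less where a joint would pass 70% of its speed; a pose out of reach is approached as far as the arm can. A call is refused whole if a number of a shift passes 0.0625 or a number of a turn 10.7, either way. A call with a gripper value outside its range is refused whole. The fingers move at their own pace and stop on an object; FORCE is the grip in N (left out, the last holds). Time passes only in rows, so rows that do not move let the fingers close. It gives the time, the measured TCP pose, the force and the opening at its end, in the units of the state.
- bot.get_obs(): the state, without advancing time (a new reading comes with each control period).
- bot.read_camera(name): name is "scene" or "top" or "wrist"; returns (picture, depth): 400x640x3 uint8, red, green, blue; 400x640 float32, m along the optical axis (not along the pixel's ray), 0 where there is no reading.
- bot.calibration(name): a dict with "fx", "fy", "cx", "cy" (pixels), "D" ([k1, k2, p1, p2, k3] as OpenCV has them; the pictures are not rectified), "extrinsics" (4x4, takes a point from camera to world coordinates). Camera axes: x right, y down, z forward; pixel columns grow to the right and rows downward; lengths in m; the calibration is good to about 2 mm. A picture is of the moment at which its call begins: read the wrist's pose just before it. calibration takes no time and is no camera call; for the wrist camera it gives the pose at the moment of the call.
- bot.hand_in(): hands the job in, once; it reports no verdict.
The state is a dict: "t": time; "q": joint angles; "joint_vel": joint speeds; "joint_torque": joint torques, N m; "eef_pos": TCP position; "tool_rot": TCP orientation; "contact_force": force on the tool from outside, world axes, zero at the start; "torque": the same for the moment, N m; "gripper_width": opening from 0.0 (shut) to 1.0 (fully open).
Only numpy, scipy, OpenCV 4.12 (cv2) and the standard library are available. Lean on these libraries where they do the work, as an engineer would, in place of code of your own. Each camera call takes 0.05 s, during which the arm holds its last target.

## Working session

There is one attempt and no reset: what is moved stays moved. The work goes in short steps, Python scripts to look and compute and a shell command to move; the robot and the scene stay as the last step left them, time stands still between calls to the robot, and variables do not carry over. Pictures are saved under pics/ and viewed, and the job is handed in when it is done.

```bash
mkdir -p pics; ls; cat > h.py <<'E'
from station import bot
import numpy as np, cv2
from scipy.spatial.transform import Rotation as R
def snap(name,tag):
    c=bot.calibration(name); im,d=bot.read_camera(name)
    cv2.imwrite(f'pics/{tag}.png',im[:,:,::-1]); np.savez(f'pics/{tag}.npz',im=im,d=d,K=[c['fx'],c['fy'],c['cx'],c['cy']],D=c['D'],T=c['extrinsics'])
class V:
    def __init__(s,tag):
        z=np.load(f'pics/{tag}.npz'); s.im=z['im'];s.d=z['d'];k=z['K'];s.K=np.array([[k[0],0,k[2]],[0,k[1],k[3]],[0,0,1]]);s.D=z['D'];s.T=z['T']
    def rays(s,uv):
        p=cv2.undistortPoints(np.array(uv,float).reshape(-1,1,2),s.K,s.D).reshape(-1,2)
        return np.c_[p,np.ones(len(p))]
    def plane(s,uv,z):
        r=s.rays(uv)@s.T[:3,:3].T; o=s.T[:3,3]; return o+r*((z-o[2])/r[:,2])[:,None]
    def pts(s,uv):
        uv=np.array(uv).reshape(-1,2); r=s.rays(uv); d=s.d[uv[:,1].astype(int),uv[:,0].astype(int)]
        return (r*d[:,None])@s.T[:3,:3].T+s.T[:3,3]
E
python3 - <<'E'
from h import *
o=bot.get_obs()
for k,v in o.items(): print(k,np.round(v,3))
for n in('scene','top','wrist'): snap(n,n+'0'); print(n,V(n+'0').T.round(3).tolist(),V(n+'0').K[0,0])
E
```

```text
pics
t 0.0
q [ 1.097  0.478  0.022  1.556 -0.012  1.109 -0.083]
joint_vel [ 0.     0.     0.001 -0.001 -0.001 -0.001  0.001]
joint_torque [-1.0000e-03 -5.9645e+01  1.6080e+00 -2.8120e+01  1.2000e-02  9.0000e-03
  0.0000e+00]
eef_pos [ 0.241 -0.63   0.244]
tool_rot [-0.001  0.983  0.182 -0.   ]
contact_force [ 0.58  -1.603  0.317]
torque [-0.038 -0.022 -0.024]
gripper_width 0.999
scene [[-0.106, 0.757, -0.644, 1.331], [0.994, 0.075, -0.075, 0.1], [-0.008, -0.649, -0.761, 0.98], [0.0, 0.0, 0.0, 1.0]] 388.29415023982193
top [[-0.021, -0.986, 0.165, 0.387], [-1.0, 0.019, -0.016, 0.019], [0.012, -0.165, -0.986, 1.176], [0.0, 0.0, 0.0, 1.0]] 419.8780500855334
wrist [[0.358, -0.901, -0.247, 0.303], [-0.934, -0.346, -0.093, -0.606], [-0.002, 0.263, -0.965, 0.374], [0.0, 0.0, 0.0, 1.0]] 346.0507458723658
```

View pics/scene0.png

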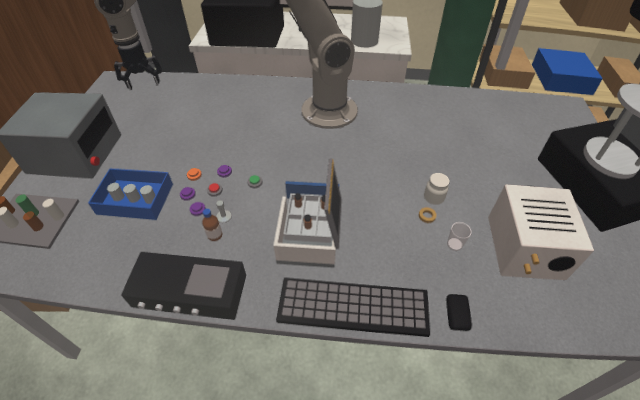

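View pics/top0.png

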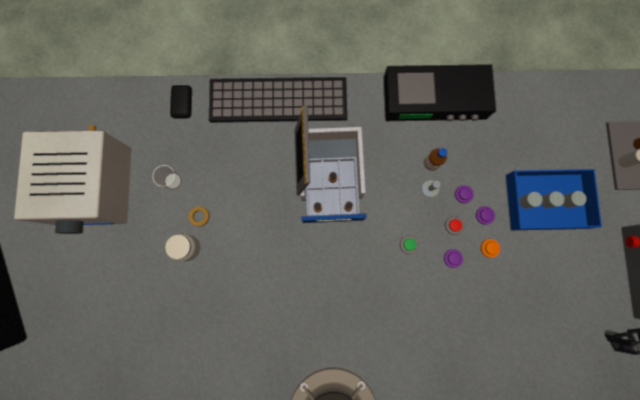

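The top view shows the unit at about px (333,170), with its blue front edge along (303–366, 217) and the lid upright on its left at x≈303. Candidates for the green button: green (409,244), red (454,226), orange (491,248), purple (464,194), (485,215) and (453,258). The start button is the green one at (409,244) and the stop button is the red one at (454,226). Next I'll check these in a crop and measure them.

```bash
python3 - <<'E'
from h import *
v=V('top0'); s=V('scene0')
a=cv2.resize(v.im[90:280,280:510],None,fx=3,fy=3,interpolation=cv2.INTER_CUBIC)
cv2.imwrite('pics/c0.png',a[:,:,::-1])
b=cv2.resize(s.im[130:280,170:370],None,fx=4,fy=4,interpolation=cv2.INTER_CUBIC)
cv2.imwrite('pics/c1.png',b[:,:,::-1])
for n,w in(('top',v),('scene',s)):
  h=cv2.cvtColor(w.im,cv2.COLOR_RGB2HSV)
  for c,(lo,hi) in dict(green=((50,90,60),(80,255,255)),red=((0,180,90),(4,255,255)),blue=((100,120,40),(125,255,255)),yellow=((18,120,50),(35,255,255)),purple=((130,90,40),(160,255,255)),orange=((5,180,120),(15,255,255))).items():
    m=cv2.inRange(h,lo,hi); k,l,st,ce=cv2.connectedComponentsWithStats(m)
    for i in range(1,k):
      if st[i,4]>50:
        ok=l==i; uv=np.argwhere(ok)[:,::-1]; p=w.pts(uv); p=p[np.isfinite(p).all(1)]
        print(n,c,ce[i].round(),st[i].tolist(),np.median(p,0).round(3),w.plane([ce[i]],.05).round(3)[0])
E
```

```text
top green [410. 244.] [404, 238, 13, 13, 126] [ 0.436 -0.218  0.021] [ 0.435 -0.212  0.05 ]
top red [455. 225.] [450, 219, 12, 12, 112] [ 0.486 -0.348  0.021] [ 0.484 -0.338  0.05 ]
top red [635. 241.] [631, 236, 9, 11, 72] [ 0.431 -0.81   0.063] [ 0.431 -0.819  0.05 ]
top blue [442. 152.] [438, 148, 9, 9, 64] [ 0.668 -0.295  0.119] [ 0.686 -0.316  0.05 ]
top blue [553. 199.] [507, 169, 95, 61, 4359] [ 0.552 -0.632  0.005] [ 0.549 -0.61   0.05 ]
top blue [333. 217.] [302, 214, 64, 8, 271] [ 0.506 -0.01   0.094] [ 0.511 -0.01   0.05 ]
top yellow [303. 146.] [302, 106, 4, 78, 154] [0.65  0.06  0.257] [0.709 0.069 0.05 ]
top yellow [198. 216.] [189, 207, 20, 19, 208] [0.526 0.363 0.013] [0.521 0.352 0.05 ]
top purple [464. 194.] [455, 185, 18, 18, 251] [ 0.573 -0.378  0.015] [ 0.568 -0.367  0.05 ]
top purple [485. 215.] [476, 207, 19, 17, 255] [ 0.512 -0.434  0.015] [ 0.509 -0.421  0.05 ]
top purple [453. 258.] [444, 249, 19, 19, 268] [ 0.396 -0.336  0.017] [ 0.396 -0.326  0.05 ]
top orange [490. 248.] [481, 239, 19, 18, 261] [ 0.421 -0.439  0.016] [ 0.421 -0.427  0.05 ]
scene green [254. 179.] [250, 176, 9, 7, 57] [ 0.441 -0.22   0.021] [ 0.467 -0.21   0.05 ]
scene green [ 21. 198.] [16, 195, 10, 8, 54] [ 0.66  -0.948  0.091] [ 0.63  -0.996  0.05 ]
scene blue [566.  71.] [532, 49, 70, 45, 2344] [-0.662  1.27  -0.102] [-0.374  1.091  0.05 ]
scene blue [127. 193.] [89, 169, 79, 50, 2168] [ 0.559 -0.642  0.027] [ 0.571 -0.62   0.05 ]
scene blue [305. 183.] [286, 182, 40, 4, 77] [ 0.511 -0.029  0.094] [ 0.47  -0.037  0.05 ]
scene yellow [428. 214.] [420, 208, 16, 13, 75] [0.531 0.365 0.013] [0.562 0.353 0.05 ]
scene purple [224. 170.] [217, 165, 14, 11, 109] [ 0.404 -0.338  0.017] [ 0.435 -0.322  0.05 ]
scene purple [187. 193.] [180, 187, 15, 12, 133] [ 0.523 -0.434  0.017] [ 0.549 -0.416  0.05 ]
scene purple [197. 208.] [190, 202, 15, 13, 143] [ 0.582 -0.38   0.016] [ 0.608 -0.364  0.05 ]
```

View pics/c0.png

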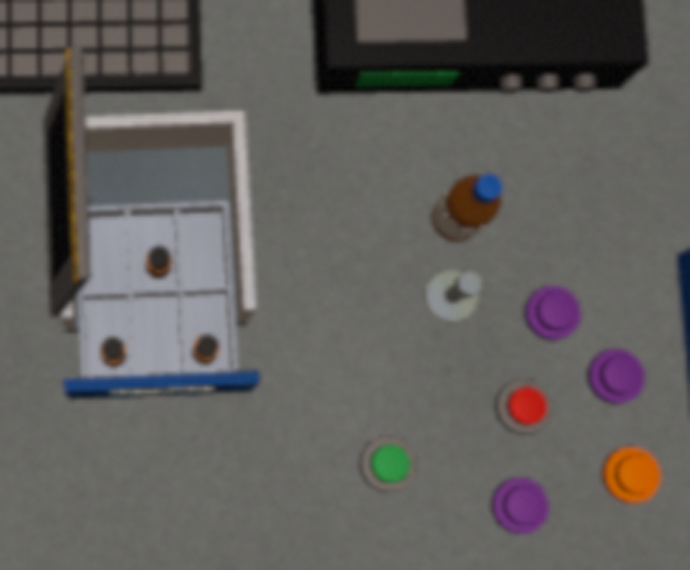

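View pics/c1.png

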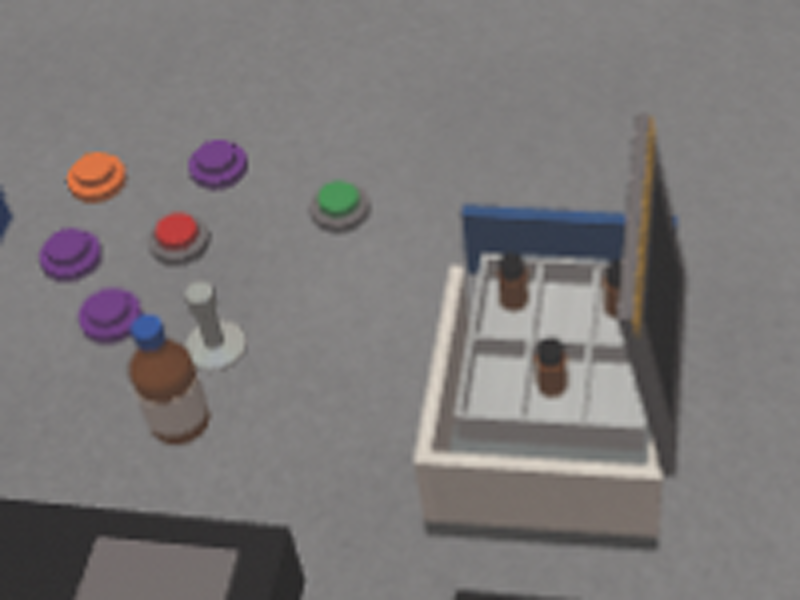

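```bash
python3 - <<'E'
from h import *
for t in('top0','scene0'):
  w=V(t); h=cv2.cvtColor(w.im,cv2.COLOR_RGB2HSV)
  m=cv2.inRange(h,(100,120,40),(125,255,255))
  k,l,st,ce=cv2.connectedComponentsWithStats(m)
  for i in range(1,k):
    if st[i,4]>50 and 280<ce[i][0]<340:
      uv=np.argwhere(l==i)[:,::-1]; p=w.pts(uv); q=p[p[:,2]>.085]
      print(t,len(q),q.min(0).round(3),q.max(0).round(3),np.polyfit(q[:,1],q[:,0],1))
w=V('top0')
print('edges ends z.095',w.plane([(302.5,221),(366,219),(303,215.5),(366,213.5)],.095).round(3).tolist())
h=cv2.cvtColor(w.im,cv2.COLOR_RGB2HSV); m=cv2.inRange(h,(18,120,50),(35,255,255)); m[:,320:]=0;m[:,:280]=0
uv=np.argwhere(m>0)[:,::-1];p=w.pts(uv);p=p[p[:,2]>.2];print('lid edge',p.min(0).round(3),p.max(0).round(3),np.median(p,0).round(3),np.polyfit(p[:,0],p[:,1],1))
# white walls: right wall and back wall top points
g=np.array([(u,v) for u in range(296,370) for v in range(100,216)]);p=w.pts(g);im=w.im[g[:,1],g[:,0]].min(1)
k=(abs(p[:,2]-.095)<.008)&(im>130);q=p[k];print('walls',q.min(0).round(3),q.max(0).round(3));
r=q[q[:,1]<-.07];print('rightwall',np.polyfit(r[:,0],r[:,1],1),r[:,1].min(),r[:,1].max())
s=V('scene0');h=cv2.cvtColor(s.im,cv2.COLOR_RGB2HSV)
# lid plane via scene: points with y>.05 z>.11
g=np.array([(u,v) for u in range(320,348) for v in range(155,250)]);p=s.pts(g);k=(p[:,2]>.11)&(p[:,2]<.28)&(p[:,0]<.75)&(p[:,1]>0);q=p[k];print(q.min(0).round(3),q.max(0).round(3))
A=np.c_[q[:,[0,2]],np.ones(len(q))];print(np.linalg.lstsq(A,q[:,1],rcond=None)[0])
# heights around
for n,uv in dict(tub=(180,245),beaker=(165,176),bottle=(442,152)).items(): print(n,w.pts([uv]).round(3))
E
```

```text
top0 238 [ 0.387 -0.091  0.086] [0.513 0.072 1.176] [-0.03598763  0.50565962]
scene0 77 [ 0.504 -0.092  0.09 ] [1.331 0.1   0.98 ] [0.88366891 0.54747586]
edges ends z.095 [[0.498, 0.071, 0.095], [0.5, -0.093, 0.095], [0.512, 0.07, 0.095], [0.514, -0.094, 0.095]]
lid edge [0.566 0.056 0.233] [0.744 0.064 0.267] [0.65  0.06  0.257] [0.02293814 0.04489759]
walls [ 0.565 -0.091  0.088] [0.75  0.074 0.101]
rightwall [ 0.03573742 -0.10828895] -0.09142280235244243 -0.07213800593349003
[0.569 0.043 0.111] [0.75  0.085 0.267]
[ 0.00874568 -0.21038549  0.10204162]
tub [[0.443 0.385 0.089]]
beaker [[0.641 0.461 0.01 ]]
bottle [[ 0.668 -0.295  0.12 ]]
```

```bash
python3 -m crank '[[[0,0,0],[0,0,10],0],[[0,0,0],[0,0,10.5],0],[[0.03,-0.05,0],[0,0,0],0],[[0.03,-0.05,0],[0,0,0],0],[[0.02,-0.06,0],[0,0,0],0],[[0.02,-0.06,0],[0,0,0],0],[[0.02,-0.06,0],[0,0,0],0],[[0.02,-0.06,0],[0,0,0],0]]' 30
```

```text
t: 1.15
eef_pos: [0.3781, -0.2901, 0.2453]
tool_rot: [0.0, 1.0, 0.004, 0.0]
contact_force: [0.8, 0.3, 0.3]
gripper_width: 0.001
```

```bash
python3 -m crank '[[[0.015,-0.055,0],[0,0,0],0],[[0.015,-0.055,0],[0,0,0],0],[[0.015,-0.055,0],[0,0,0],0],[[0.015,-0.055,0],[0,0,0],0],[[0.012,-0.05,0],[0,0,0],0],[[0,0,0.05],[0,0,0],0],[[0,0,0.05],[0,0,0],0],[[0,0,0.03],[0,0,0],0],[[0,0,0],[0,0,0],0]]'
python3 - <<'E'
from h import *
print(bot.get_obs()['eef_pos'],bot.get_obs()['contact_force']);snap('top','top1');snap('wrist','wrist1')
a=np.hstack([V('top1').im[120:300,240:440],]);cv2.imwrite('pics/t1.png',cv2.resize(a,None,fx=3,fy=3)[:,:,::-1])
E
```

```text
t: 2.28
eef_pos: [0.4458, -0.0215, 0.1135]
tool_rot: [-0.0, 1.0, 0.004, -0.003]
contact_force: [0.1, -0.3, 0.7]
gripper_width: -0.005
[ 0.44579834 -0.02152251  0.11354073] [ 0.05623298 -0.27789502  0.71491154]
```

View pics/t1.png

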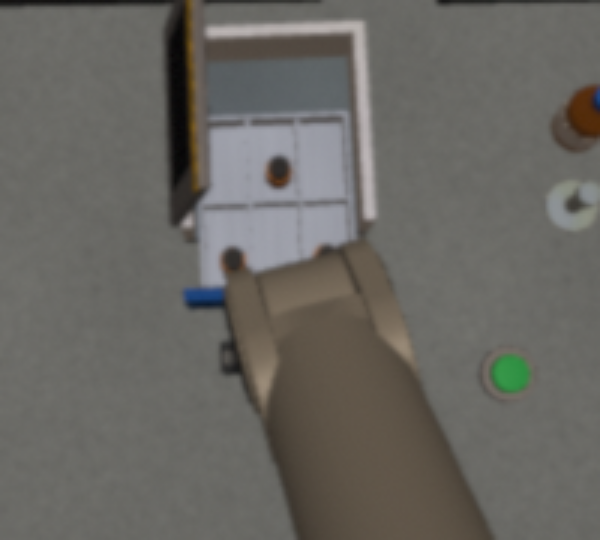

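View pics/wrist1.png

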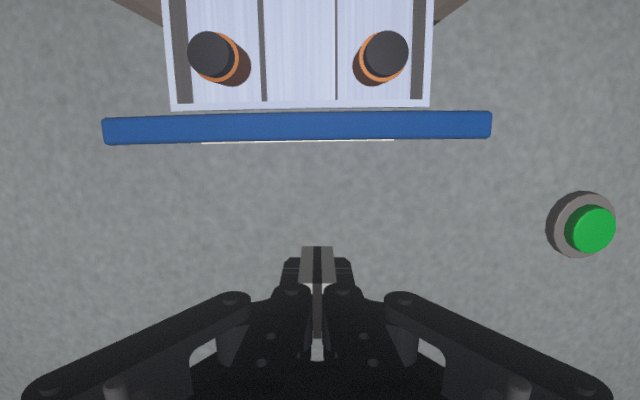

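The wrist view shows the fingers shut in front of the blue panel at its middle, and the green button at (590,229). I'll lower and then push.

```bash
python3 -m crank '[[[0,-0.008,0.04],[0,0,0],0],[[0,0,0.02],[0,0,0],0],[[0.015,0,0],[0,0,0],0],[[0.015,0,0],[0,0,0],0],[[0.01,0,0],[0,0,0],0],[[0.008,0,0],[0,0,0],0],[[0.008,0,0],[0,0,0],0],[[0.008,0,0],[0,0,0],0]]'
```

```text
t: 3.38
eef_pos: [0.5117, -0.013, 0.0553]
tool_rot: [0.0, 1.0, 0.004, -0.0]
contact_force: [-1.4, 0.8, 0.1]
gripper_width: 0.001
```

```bash
python3 -m crank '[[[0.008,0,0],[0,0,0],0],[[0.008,0,0],[0,0,0],0],[[0.008,0,0],[0,0,0],0],[[0.004,0,0],[0,0,0],0],[[0,0,0],[0,0,0],0]]'
```

```text
t: 4.0
eef_pos: [0.5403, -0.0129, 0.0554]
tool_rot: [-0.0, 1.0, 0.004, 0.001]
contact_force: [0.3, 0.1, -0.3]
gripper_width: -0.003
```

```bash
python3 -m crank '[[[0.003,0,0],[0,0,0],0],[[0.003,0,0],[0,0,0],0],[[0.003,0,0],[0,0,0],0],[[0,0,0],[0,0,0],0]]'; python3 - <<'E'
from h import *
snap('top','top2');snap('scene','scene2')
a=V('top2').im[120:300,240:440];cv2.imwrite('pics/t2.png',cv2.resize(a,None,fx=3,fy=3)[:,:,::-1])
b=V('scene2').im[130:280,230:400];cv2.imwrite('pics/s2.png',cv2.resize(b,None,fx=4,fy=4,interpolation=cv2.INTER_CUBIC)[:,:,::-1])
E
```

```text
t: 4.5
eef_pos: [0.5415, -0.0124, 0.0531]
tool_rot: [0.001, 1.0, 0.005, -0.007]
contact_force: [-15.7, 0.5, 2.3]
gripper_width: 0.002
```

View pics/s2.png

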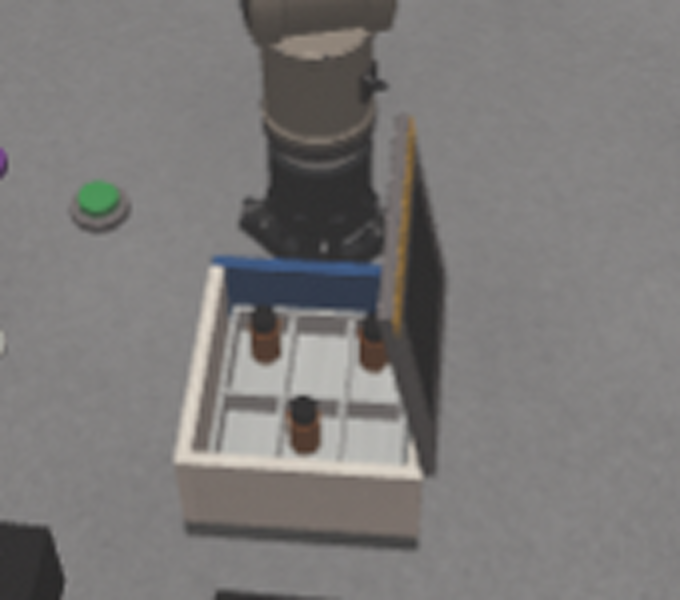

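The drawer is home: there is a firm stop at 15.7 N, and the scene view shows the blue front flush with the chamber, the vials upright and the lid still open. I'll back off, turn the jaws along the hinge direction and go round to the lid's outer side.

```bash
python3 -m crank '[[[-0.02,0,0],[0,0,0],0],[[-0.03,0,0],[0,0,0],0],[[-0.03,0,0],[0,0,0],0],[[0,-0.04,-0.04],[0,0,0],0],[[0,-0.04,-0.05],[0,0,0],0],[[0,-0.05,-0.05],[0,0,0],0],[[0,-0.05,-0.05],[0,0,0],0]]';python3 -m crank '[[[0,0,0],[0,0,-10],0],[[0,0,0],[0,0,-10],0],[[0,0,0],[0,0,-10],0],[[0,0,0],[0,0,-10],0],[[0,0,0],[0,0,-10],0],[[0,0,0],[0,0,-10],0],[[0,0,0],[0,0,-10],0],[[0,0,0],[0,0,-10],0],[[0,0,0],[0,0,-10],0],[[0,0,0],[0,0,0],0]]'; python3 -c "
from h import *
o=bot.get_obs();print(o['q'],R.from_quat(o['tool_rot'],scalar_first=True).as_matrix().round(3))"
```

```text
t: 5.48
eef_pos: [0.4673, 0.1553, 0.2345]
tool_rot: [-0.0, 1.0, 0.004, 0.001]
contact_force: [2.5, 0.2, -1.0]
gripper_width: -0.001
t: 6.72
eef_pos: [0.4674, 0.154, 0.2326]
tool_rot: [0.0, 0.705, 0.709, 0.0]
contact_force: [-0.2, 0.1, 1.1]
gripper_width: 0.001
[ 0.08866075  0.24601391 -0.61300457  1.96405874  0.16937873  0.98121135
 -0.59873957] [[-0.006  1.     0.   ]
 [ 1.     0.006  0.   ]
 [ 0.     0.    -1.   ]]
```

```bash
python3 -m crank '[[[0,0.05,-0.006],[0,0,0],0],[[0,0.05,0],[0,0,0],0],[[0,0.05,0],[0,0,0],0],[[0,0.038,0],[0,0,0],0],[[0,0,0],[0,0,0],0]]'; python3 - <<'E'
from h import *
snap('top','top3');snap('scene','scene3')
w=V('top3')
h=cv2.cvtColor(w.im,cv2.COLOR_RGB2HSV)
m=cv2.inRange(h,(100,120,40),(125,255,255));uv=np.argwhere(m>0)[:,::-1];p=w.pts(uv);k=(abs(p[:,1]+.01)<.1)&(abs(p[:,2]-.094)<.006);print(p[k].min(0),p[k].max(0))
b=V('scene3').im[100:280,230:430];cv2.imwrite('pics/s3.png',cv2.resize(b,None,fx=4,fy=3,interpolation=cv2.INTER_CUBIC)[:,:,::-1])
E
```

```text
t: 7.35
eef_pos: [0.6574, 0.1548, 0.2375]
tool_rot: [-0.0, 0.706, 0.708, 0.0]
contact_force: [-0.4, -0.1, 0.2]
gripper_width: -0.004
[ 0.55733243 -0.09052817  0.09044683] [ 0.56645534 -0.03794166  0.09845481]
```

View pics/s3.png

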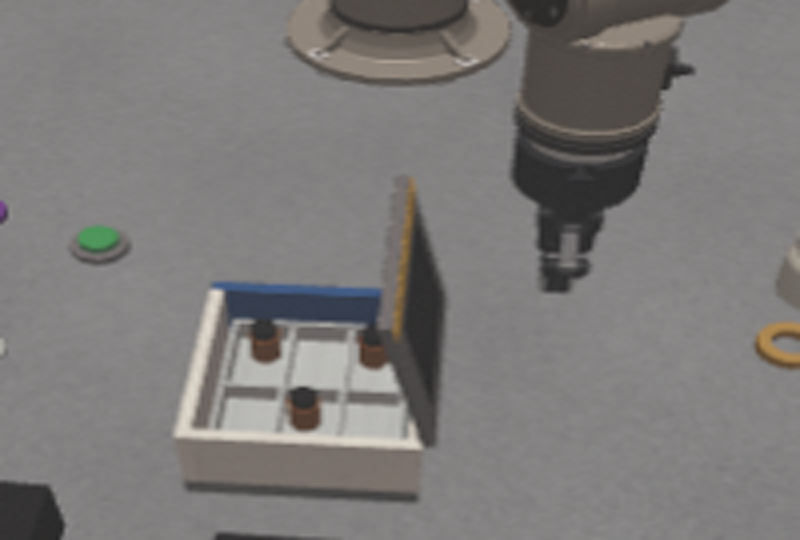

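```bash
python3 -m crank '[[[-0.04,0,0],[0,0,0],0],[[-0.03,0,0],[0,0,0],0],[[-0.015,0,0.001],[0,0,0],0],[[-0.015,0,0.001],[0,0,0],0],[[-0.016,0,0.005],[0,0,0],0],[[-0.017,0,0.009],[0,0,0],0],[[-0.017,0,0.011],[0,0,0],0]]'
```

```text
t: 8.32
eef_pos: [0.6567, 0.0045, 0.2109]
tool_rot: [0.0, 0.704, 0.71, 0.0]
contact_force: [-0.0, 1.2, 0.1]
gripper_width: 0.002
```

```bash
python3 -m crank '[[[-0.013,0,0.014],[0,0,0],0],[[-0.012,0,0.015],[0,0,0],0],[[-0.008,0,0.014],[0,0,0],0],[[-0.006,0,0.015],[0,0,0],0],[[-0.004,0,0.016],[0,0,0],0],[[-0.003,0,0.012],[0,0,0],0],[[0,0,0],[0,0,0],0]]'
```

```text
t: 9.2
eef_pos: [0.656, -0.0404, 0.1241]
tool_rot: [-0.001, 0.704, 0.71, -0.001]
contact_force: [-0.2, 0.7, 0.7]
gripper_width: -0.0
```

```bash
python3 -m crank '[[[0,0,0.004],[0,0,0],0],[[0,0,0.003],[0,0,0],0],[[0,0,0.002],[0,0,0],0],[[0,0,0],[0,0,0],0]]'
```

```text
t: 9.7
eef_pos: [0.6574, -0.0401, 0.1199]
tool_rot: [0.001, 0.704, 0.71, 0.0]
contact_force: [-8.2, 0.4, 19.0]
gripper_width: 0.0
```

That's a firm stop at the expected height: TCP 0.120 puts the tip at 0.106. I'll lift and check.

```bash
python3 -m crank '[[[0,0,-0.03],[0,0,0],0],[[0,0,-0.05],[0,0,0],0],[[-0.04,-0.05,-0.02],[0,0,0],0],[[-0.05,-0.06,0],[0,0,0],0],[[-0.05,-0.06,0],[0,0,0],0],[[0,0,0],[0,0,0],0]]'; python3 - <<'E'
from h import *
snap('top','top4');snap('scene','scene4');snap('wrist','wrist4')
w=V('top4')
g=np.array([(u,v) for u in range(290,380) for v in range(110,220)])
p=w.pts(g);k=(p[:,2]>.098)&(p[:,2]<.13)&(abs(p[:,1]+.007)<.075)&(abs(p[:,0]-.655)<.08);q=p[k]
print(len(q),np.linalg.lstsq(np.c_[q[:,:2],np.ones(len(q))],q[:,2],rcond=None)[0],q[:,2].min(),q[:,2].max())
for t in('top4','scene4','wrist4'):
  w=V(t);h=cv2.cvtColor(w.im,cv2.COLOR_RGB2HSV)
  m=cv2.inRange(h,(50,90,60),(80,255,255));k,l,st,ce=cv2.connectedComponentsWithStats(m)
  for i in range(1,k):
    if st[i,4]>40: print(t,ce[i],st[i],np.median(w.pts(np.argwhere(l==i)[:,::-1]),0).round(4))
a=np.vstack([cv2.resize(V('top4').im[80:280,260:480],(660,300)),cv2.resize(V('scene4').im[120:280,200:400],(660,300))]);cv2.imwrite('pics/c4.png',a[:,:,::-1])
E
```

```text
t: 10.45
eef_pos: [0.5114, -0.1634, 0.2151]
tool_rot: [0.0, 0.707, 0.707, -0.002]
contact_force: [0.4, 0.9, 0.5]
gripper_width: 0.001
3397 [0.00248541 0.00103194 0.1042403 ] 0.09855651787781139 0.11267581544873329
top4 [420.25581395 114.48837209] [410 114  22   2  43] [ 0.7944 -0.2595  0.0567]
top4 [409.69047619 244.08730159] [404 238  13  13 126] [ 0.4362 -0.2183  0.021 ]
scene4 [253.87719298 178.9122807 ] [250 176   9   7  57] [ 0.44   -0.2201  0.0209]
scene4 [ 20.57142857 198.39285714] [ 16 195  10   8  56] [ 0.6605 -0.9474  0.0914]
wrist4 [238.06555671 243.51300728] [221 226  35  36 961] [ 0.4369 -0.2193  0.0228]
wrist4 [591.69774289 278.49313052] [ 572  234   42   93 2038] [ 0.7932 -0.2469  0.0476]
```

View pics/c4.png

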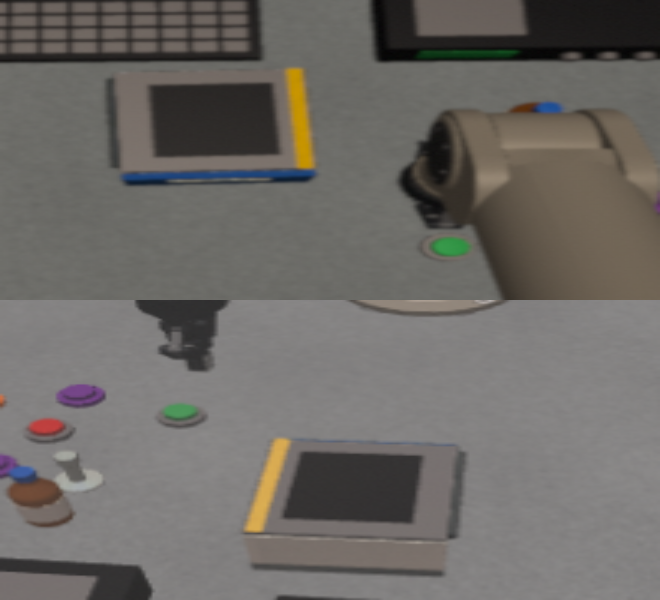

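View pics/wrist4.png

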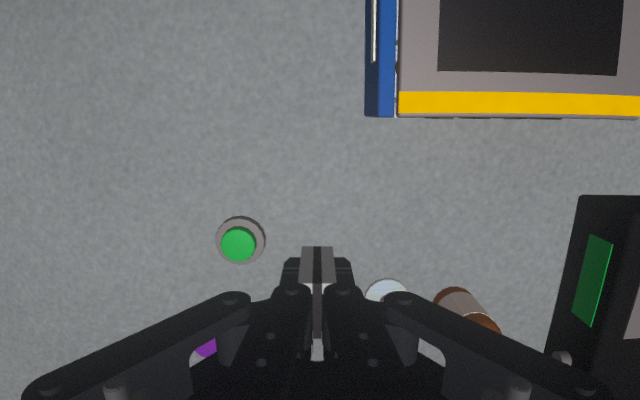

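The lid lies flat (plane slope about 0.001, z about 0.106). The three cameras agree on the green button: (0.437,-0.219), top at about 0.021–0.023. I'll go above it and then descend.

```bash
python3 -m crank '[[[-0.028,-0.036,0],[0,0,0],0],[[-0.028,-0.037,0],[0,0,0],0],[[0,0,0.05],[0,0,0],0],[[0,0,0.05],[0,0,0],0],[[0,0,0.04],[0,0,0],0],[[0,0,0.02],[0,0,0],0],[[0,0,0],[0,0,0],0]]'; python3 -c "
from h import *
snap('wrist','wrist5')"
```

```text
t: 11.48
eef_pos: [0.4432, -0.2135, 0.0538]
tool_rot: [-0.001, 0.703, 0.711, 0.0]
contact_force: [-0.9, -0.5, 0.4]
gripper_width: 0.001
```

View pics/wrist5.png

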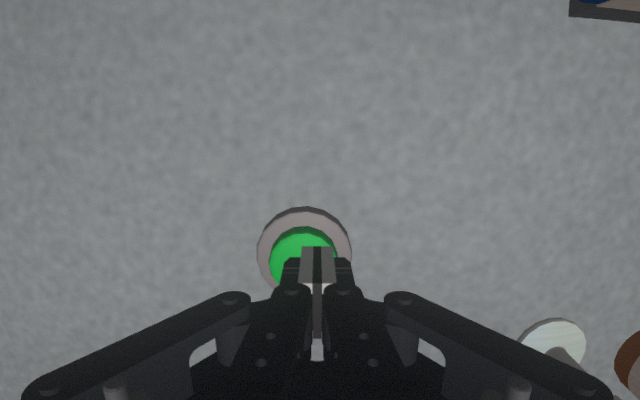

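The wrist view shows the tip over the green cap, whose visible part is centred at about (303,255) px, so it's slightly off centre. I'll shift about 5 mm in both axes and lower.

```bash
python3 -m crank '[[[-0.005,-0.006,0],[0,0,0],0],[[0,0,0.012],[0,0,0],0],[[0,0,0.005],[0,0,0],0],[[0,0,0],[0,0,0],0]]'; python3 -m crank '[[[0,0,0.003],[0,0,0],0],[[0,0,0.003],[0,0,0],0],[[0,0,0],[0,0,0],0]]'
```

```text
t: 12.02
eef_pos: [0.4364, -0.2203, 0.0378]
tool_rot: [-0.0, 0.704, 0.71, -0.0]
contact_force: [-0.7, 0.6, -1.1]
gripper_width: 0.0
t: 12.4
eef_pos: [0.437, -0.2205, 0.0322]
tool_rot: [0.0, 0.704, 0.71, 0.0]
contact_force: [0.3, -0.1, 3.6]
gripper_width: 0.001
```

```bash
python3 -m crank '[[[0,0,0.003],[0,0,0],0],[[0,0,0.002],[0,0,0],0],[[0,0,0.002],[0,0,0],0],[[0,0,0],[0,0,0],0]]'
```

```text
t: 12.9
eef_pos: [0.4372, -0.2206, 0.0291]
tool_rot: [0.001, 0.704, 0.71, -0.001]
contact_force: [-13.9, 6.5, 58.7]
gripper_width: 0.006
```

The button bottomed out with a hard stop at z≈0.029. I'll release it and check.

```bash
python3 -m crank '[[[0,0,-0.02],[0,0,0],0],[[0,0,-0.05],[0,0,0],0],[[0,0,-0.06],[0,0,0],0],[[0,0,-0.06],[0,0,0],0],[[0.05,-0.03,0],[0,0,0],0],[[0.05,0,0],[0,0,0],0],[[0,0,0],[0,0,0],0],[[0,0,0],[0,0,0],0]]'; python3 - <<'E'
from h import *
for n in('top','scene'): snap(n,n+'6')
for t in('top6','scene6','top0','scene0'):
  w=V(t);h=cv2.cvtColor(w.im,cv2.COLOR_RGB2HSV)
  for c,lo,hi in(('green',(50,90,60),(80,255,255)),('red',(0,180,90),(4,255,255)),('yellow',(18,120,50),(35,255,255)),('blue',(100,120,40),(125,255,255))):
    m=cv2.inRange(h,lo,hi);k,l,st,ce=cv2.connectedComponentsWithStats(m)
    for i in range(1,k):
      if st[i,4]>45 and 180<ce[i][0]<480: print(t,c,ce[i].round(1),st[i,4],np.median(w.pts(np.argwhere(l==i)[:,::-1]),0).round(4))
w=V('top6');g=np.array([(u,v) for u in range(290,380) for v in range(110,220)])
p=w.pts(g);k=(p[:,2]>.098)&(p[:,2]<.13)&(abs(p[:,1]+.007)<.075)&(abs(p[:,0]-.655)<.08);q=p[k]
print(len(q),np.linalg.lstsq(np.c_[q[:,:2],np.ones(len(q))],q[:,2],rcond=None)[0])
a=np.vstack([cv2.resize(V('top6').im[80:280,120:520],(600,300)),cv2.resize(V('scene6').im[120:280,150:470],(600,300))]);cv2.imwrite('pics/c6.png',a[:,:,::-1])
E
```

```text
t: 13.9
eef_pos: [0.4058, -0.1211, 0.215]
tool_rot: [0.0, 0.704, 0.71, -0.0]
contact_force: [-0.2, -0.0, 0.0]
gripper_width: -0.003
top6 red [455.3 224.8] 112 [ 0.4862 -0.3474  0.0209]
top6 yellow [359.4 158.4] 407 [ 0.6585 -0.0803  0.106 ]
top6 yellow [198.3 215.9] 205 [0.5259 0.3628 0.0134]
top6 blue [442.2 152.1] 64 [ 0.668  -0.2955  0.1179]
top6 blue [331.9 196.9] 318 [ 0.5599 -0.004   0.0935]
scene6 green [253.9 178.9] 57 [ 0.4391 -0.2203  0.0211]
scene6 yellow [280.6 219. ] 235 [ 0.6665 -0.0819  0.1055]
scene6 yellow [427.7 214.4] 79 [0.5306 0.3628 0.0129]
top0 green [409.7 244. ] 126 [ 0.4363 -0.2185  0.0208]
top0 red [455.3 224.8] 112 [ 0.4862 -0.3477  0.0207]
top0 yellow [303.2 146.4] 154 [0.6499 0.0597 0.2571]
top0 yellow [198.4 216. ] 208 [0.5257 0.3627 0.0134]
top0 blue [442.2 152.1] 64 [ 0.6681 -0.2955  0.1185]
top0 blue [333.5 217.2] 271 [ 0.5063 -0.0104  0.0937]
scene0 green [253.9 178.9] 57 [ 0.4413 -0.22    0.0211]
scene0 yellow [427.6 214.3] 75 [0.5309 0.3647 0.0127]
scene0 blue [305.5 183.4] 77 [ 0.511  -0.0288  0.0937]
3402 [0.00234958 0.00059934 0.10432553]
```

View pics/c6.png

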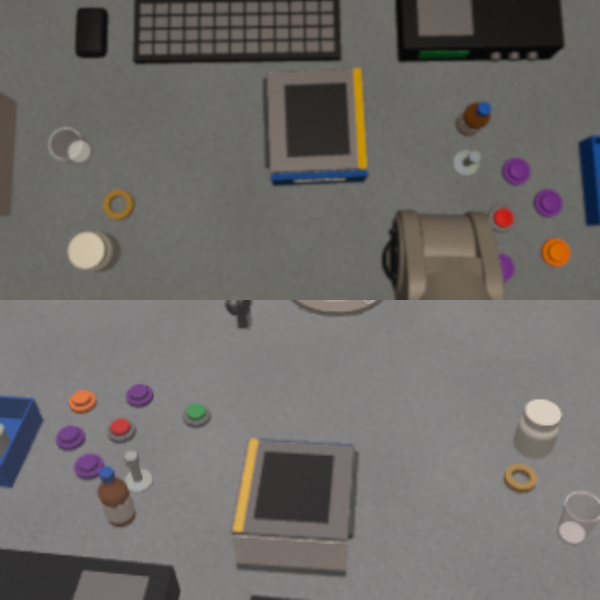

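```bash
python3 - <<'E'
from h import *
for t in('top3','top4','top6'):
  w=V(t);h=cv2.cvtColor(w.im,cv2.COLOR_RGB2HSV);m=cv2.inRange(h,(100,120,40),(125,255,255))
  uv=np.argwhere(m[185:225,345:364]>0)[:,::-1]+[345,185];print(t,len(uv),uv.mean(0),uv.max(0),w.plane([(355,uv[:,1].max()+.5)],.095))
print(bot.hand_in())
E
```

```text
top3 101 [354.89108911 196.5049505 ] [363 200] [[ 0.5485594  -0.06621817  0.095     ]]
top4 104 [354.60576923 196.375     ] [363 200] [[ 0.5485594  -0.06621817  0.095     ]]
top6 106 [354.53773585 196.43396226] [363 200] [[ 0.5485594  -0.06621817  0.095     ]]
the job is handed in; nothing more can be done
None
```

I pushed the drawer home, pushed the lid shut, pressed and released the green start button, and handed the job in at about 14 s of the 54 s allowed. The hand-in gives no verdict.

- **Drawer:** it reached a firm stop at 15.7 N. Its front edge sat at the same pixel rows after the push, after the lid was shut and at the end. The measured front position (0.549 to 0.553 m) agrees with home to within a few millimetres.
- **Lid:** it lies flat (slope about 0.001, top at about 0.106 m). I met a 19 N stop when pressing it.
- **Green button:** it went down to a hard stop. The peak was about 59 N, more than the 5 N it needs but under the 120 N wrist limit. Its top then read 0.021 m again, the same as at the start.
- **Red button and bystanders:** I did not touch the red button. The red button, bottle and ring measured unmoved. The tub, beaker and spindle I checked by eye only, and they looked in place.
- **Vials:** they stood upright in the pictures after the drawer was pushed home. They could not be seen once the lid was shut, so their final state was not checked.
- **Robot:** it ended clear of everything, with no contact force.

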